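Clamp a tube block with a recessed thumbwheel

ROBOT

A 7-joint arm with a two-finger parallel gripper is mounted at the origin on the work surface. World frame = base frame: x ahead of the robot, y to its left, z up, the work surface at z = 0. Lengths are in m, angles in rad, forces in N, time in s.
With the tool pointing down it reaches from about 0.425 to 0.925 m from the base axis. Payload 6.8 kg.
Tool frame: the origin (TCP) lies on the centre line of the jaws, within the pads' length; the fingertips stand 17 mm ahead of it and the grasp point (between the pads) lies 2 mm behind it; x points along the fingers, z is the direction in which the jaws open and shut, and the axes are right-handed (so a half turn about x gives the same grasp; the last joint's range is limited). The gripper opens to 85 mm and grips with 20 to 120 N. Pads are 22 mm wide; open, the fingers measure 114 mm over their backs; the gripper's body (76 mm by 85 mm) begins 54 mm behind the grasp point. The pads swing forward as they close: fully open they stand 13 mm farther back than shut.
Start: joints at [-1.215, 0.477, 0.022, 1.555, -0.011, 1.109, -0.083], TCP at [0.302, 0.604, 0.248] pointing down, gripper open.
Joint ranges: [-2.96, 2.96], [-0.34, 2.1], [-1.41, 1.46], [0.24, 2.44], [-1.37, 4.51], [0.17, 1.92], [-2.96, 2.96]. Speed limits (rad/s): [2.39, 2.39, 3.14, 3.14, 3.14, 3.14, 3.14].

INTERFACE

Orientations are given as a unit quaternion [w, x, y, z].
In Python, from rig import sense, capture, finish_job, regions_of gives the robot as it stands.
- The arm moves only by the tool jog_arm, never from a script. Its argument "motion" is a list of rows, each a list of 5 numbers: the shift along the tool's x, y, z each as a share of 200 mm, from -1 to 1, then the turn about the tool's x as a share of 360 degrees, from -1 to 1, then the gripper command: -1 is shut, 1 is fully open, values between are in proportion. In form: [[dx, dy, dz, yaw, gripper], ...]. A call has 1 to 10 rows; each row is the pose to reach, as a shift and turn from the pose measured when the call began, along the tool's axes at that moment, turning the shorter way round; what a row does not reach only later rows make up. A row lasts 1/10 s, in which the tool goes at most 50 mm and 8.59 degrees, less where a joint would pass 70% of its speed; a pose out of reach is approached as far as the arm can. A call with a number of a shift or a turn outside -1 to 1 is refused whole. A call with a gripper value outside its range is refused whole. The fingers move at their own pace and stop on an object; the grip force is fixed at half the most. Time passes only in rows, so rows that repeat a pose let the fingers close. It gives the time, the measured TCP pose, the force and the opening at its end, in the units of the state.
- sense(): the state, without advancing time (a new reading comes with each control period).
- capture(name): name is "side" or "top"; returns a dict with "frame" (400x640x3 uint8, red, green, blue), "K" (3x3 intrinsics, pixels), "k1" (the pictures are not rectified: a ray, as slopes to the right and down, at radius r is drawn at 1 + k1 r^2 times it, then the intrinsics apply), "xyz" and "rotation" of the camera in the world. Camera axes: x right, y up, looking along -z (the intrinsics and any distortion apply to the point x, -y, -z); pixel columns grow to the right and rows downward; lengths in m; the calibration is good to about 2 mm. A picture is of the moment at which its call begins. There is no depth.
- finish_job(): hands the job in, once; it reports no verdict.
Trained networks look in a picture, given as the dict that the camera call returned (one of the last four; its "shot" number tells which), for a name from the list of things; names that differ only in an ending like _2 or _b are one class to them, and where a whole thing is asked for, a point or a joint stands for the part that bears it (a point fixed in the world has none). Each returns a list of dicts, best first, with "p" (0 to 1); they miss things now and then, are a little off and sometimes report something else, mostly with a low value. They report only what shows in the picture. A call takes as long as a camera call. They do not tell look-alikes from the thing itself.
- regions_of(thing, picture): "pixels" (400x640 bool, what is visible of it) and "uv" ([column, row] in pixels, amid what is visible of it).
The state is a dict: "time": time; "qpos": joint angles; "qvel": joint speeds; "tau": joint torques, N m; "ee_pos": TCP position; "orientation": TCP orientation; "force": force on the tool from outside, world axes, zero at the start; "moment": the same for the moment, N m; "finger_gap": opening from 0.0 (shut) to 1.0 (fully open).
Only numpy, scipy, OpenCV 4.12 (cv2) and the standard library are available. Lean on these libraries where they do the work, as an engineer would, in place of code of your own. Each camera call takes 0.05 s, during which the arm holds its last target.

TASK

Set the aluminium tube block down (no dropping) in the open nest of the blue screw clamp, lengthwise between jaw and stop, and let go of it. Then, with a fingertip, gently roll the orange thumbwheel by its exposed rim until the jaw has pushed the block fully home against the stop and holds it firmly, and take the robot clear. Move the jaw only by the wheel, do not lean hard on the clamp or overtighten it (stay under about 15 N of push on the clamp), and leave the other labware where it is.

Things in the scene. Friction and masses are not known exactly. Their poses are not given: they have to be found in the camera images.
- block_center (a point): Centre (half-way up) of the loose tube block: a bright aluminium block 80 long (its x) x 50 wide (its y) x 50 mm high, about 0.35 kg, with eight green and yellow tube caps on top standing 5 mm proud (look only). z up. It looks the same turned by half a turn.
- slot (a point): Centre of the thumbwheel's slot, on the flat top of the white wheel housing, 52 mm above the bench (housing 82 x 60 mm). x points along the clamp towards jaw, nest and stop; z up. The orange wheel (radius 20, 14 mm wide, axle along y) stands about 9.5 mm out of the slot here, but runs out of true: its top is 5.5 to 13.5 mm up and rises or sinks as it turns, so feel for it.
- nest (a point): Centre of the nest floor, 10 mm above the bench. x towards the fixed stop, y across, z up. The stop's face is at x = +47 mm, the open jaw's face at x = -47 mm (94 mm free for the 80 mm block); both rise 35 mm over the floor. Side ribs 5 mm high leave 58 mm for the 50 mm wide block. When the block is home its centre is at x = +7 mm.
- wheel (a joint): Thumbwheel angle (rad), 0 at start. Rolling its top towards the nest closes the jaw, 5 mm per rad (1 mm per 4 mm of rim); it stays where left. The rim is on a springy bush: it yields 12 N per mm, up to 3 mm, then is solid. It takes 3 N at the rim to turn freely, 5.5 to 9 N to clamp firmly, by fingertip friction (about 0.6 to 0.8): press 9 to 13 N. Takes several strokes, lifting between them.
- jaw: The moving aluminium jaw with black rubber face, 14 x 56 x 34 mm. Its origin lies on its face towards the nest, at the nest floor; x towards the stop. It starts fully open, 47 mm behind the nest centre, and comes up solid after 14 mm of travel when the block is in the nest.
- clamp: The whole screw clamp, fixed to the bench: blue base plate 240 (x) x 110 (y) x 10 mm, carrying white wheel housing, jaw and stop. Origin under the centre of the base plate, on the bench. x from the wheel towards the stop. The wheel's slot is at x = -78 mm, the nest centre at x = +43 mm.
- block: The same tube block as block_center; this origin is under the centre of its underside.
- deepwell: Bystander: white deep-well plate 85 x 127 x 40 mm, loose. Origin under its centre.
- reagent: Bystander: reagent bottle with blue cap, 54 mm across, 110 mm high, loose. Origin under its centre.
- tipbox: Bystander: blue tip box with clear lid, 80 x 110 x 65 mm, loose. Origin under its centre.
Things that resemble listed ones, but are neither listed nor needed, are in the scene too. Leave any brown look-alike of the block alone.

How it is judged:
By the outcome, as a careful person would: the job done as asked, in the order asked, and still so for the second after the job is handed in, with the robot touching nothing.
It also fails if it takes over 72 s, if anything falls off the work surface, if the arm or the gripper's body presses on something with over 40 N, if the wrist force passes 120 N, or if a joint passes its speed limit or range.

## Working session

There is one attempt and no reset: what is moved stays moved. The work goes in short steps, Python scripts to look and compute and a tool call to move; the robot and the scene stay as the last step left them, time stands still between calls to the robot, and variables do not carry over. Pictures are saved under pics/ and viewed, and the job is handed in when it is done.

Besides the shell and the picture viewer there is one more tool, called after "Emit:" as name([rows], argument=value, ...), one row to a line, values as JSON. jog_arm: Moves the arm, as the interface text tells. Its arguments: {"type":"object","properties":{"motion":{"type":"array","items":{"type":"array","items":{"type":"number"}}}},"required":["motion"]}

```bash
mkdir -p pics; ls
cat > h.py <<'E'
import numpy as np, cv2
from rig import sense, capture, finish_job, regions_of
def save(im,n): cv2.imwrite('pics/'+n,im[:,:,::-1])
def ray(c,uv):
    K=c['K']; k=c['k1']; p=np.array([(uv[0]-K[0,2])/K[0,0],(uv[1]-K[1,2])/K[1,1]])
    q=p.copy()
    for _ in range(30): q=p/(1+k*(q@q))
    d=np.array(c['rotation'])@np.array([q[0],-q[1],-1]); return np.array(c['xyz']),d
def at_z(c,uv,z):
    o,d=ray(c,uv); return o+d*(z-o[2])/d[2]
def proj(c,P):
    R=np.array(c['rotation']); v=R.T@(np.array(P)-np.array(c['xyz'])); q=np.array([v[0],-v[1]])/-v[2]
    q=q*(1+c['k1']*(q@q)); K=c['K']; return np.array([K[0,0]*q[0]+K[0,2],K[1,1]*q[1]+K[1,2]])
def tri(c1,u1,c2,u2):
    o1,d1=ray(c1,u1);o2,d2=ray(c2,u2);A=np.c_[d1,-d2];s=np.linalg.lstsq(A,o2-o1,rcond=None)[0]
    a=o1+d1*s[0];b=o2+d2*s[1];return (a+b)/2,np.linalg.norm(a-b)
def st():
    s=sense(); print({k:np.round(s[k],4).tolist() for k in('time','qpos','ee_pos','orientation','force','finger_gap')})
E
python3 - <<'E'
from h import *
import pickle
st()
C={}
for n in('top','side'):
    c=capture(n); C[n]=c; save(c['frame'],n+'0.png'); print(n,c['xyz'],np.round(c['rotation'],3).tolist(),c['K'].tolist(),c['k1'])
    for t in('block','clamp','wheel','jaw','deepwell','reagent','tipbox'):
        for r in regions_of(t,c)[:3]: print(t,round(r['p'],2),np.round(r['uv']),r['pixels'].sum())
pickle.dump(C,open('c0.pkl','wb'))
E
```

```text
pics
{'time': 0.0, 'qpos': [-1.2151, 0.4778, 0.0224, 1.5565, -0.0115, 1.1093, -0.083], 'ee_pos': [0.3017, 0.6032, 0.2473], 'orientation': [0.601, -0.3721, 0.6021, 0.3713], 'force': [-0.4124, -0.2911, -0.0042], 'finger_gap': 0.9989}
top [ 0.48825608 -0.01094984  0.92501344] [0.711, 0.054, -0.04, -0.7] [[369.44113164534974, 0.0, 322.0876250285762], [0.0, 369.44113164534974, 200.80480674559394], [0.0, 0.0, 1.0]] -0.054911161889195405
block 0.94 [348. 209.] 795
block 0.81 [454. 234.] 828
block 0.61 [399. 226.] 723
clamp 0.75 [279. 228.] 4391
jaw 0.71 [277. 224.] 174
deepwell 0.62 [366. 136.] 1713
deepwell 0.53 [276. 199.] 77
reagent 0.89 [484. 186.] 566
tipbox 0.65 [162. 195.] 1842
side [ 0.42058718 -0.79520112  0.70244814] [0.888, 0.442, -0.054, -0.116] [[369.42252009034377, 0.0, 323.70785132516085], [0.0, 369.42252009034377, 199.64828868471142], [0.0, 0.0, 1.0]] -0.05051350727826312
block 0.93 [316. 226.] 691
block 0.9 [312. 267.] 1011
block 0.77 [322. 312.] 1201
clamp 0.58 [289. 202.] 2134
deepwell 0.94 [383. 230.] 1493
reagent 0.83 [388. 323.] 1021
tipbox 0.95 [294. 147.] 792
```

```bash
sed -i "s/^def save/from scipy.spatial.transform import Rotation as Rn\ndef RM(q): return Rn.from_quat([q[1],q[2],q[3],q[0]]).as_matrix()\ndef save/; s/np.array(c\['rotation'\])/RM(c['rotation'])/" h.py
python3 - <<'E'
from h import *
import pickle
C=pickle.load(open('c0.pkl','rb'))
for n in C:
    im=C[n]['frame']; r=im[110:360,120:520]; save(cv2.resize(r,(800,500),interpolation=cv2.INTER_CUBIC),n+'0c.png')
print(RM(sense()['orientation']).round(3))
E
```

```text
[[ 0.    -0.894  0.447]
 [ 0.     0.447  0.894]
 [-1.     0.     0.   ]]
```

View pics/top0.png

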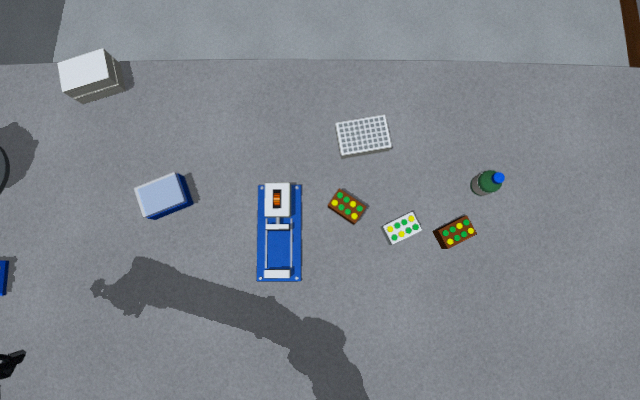

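View pics/side0.png

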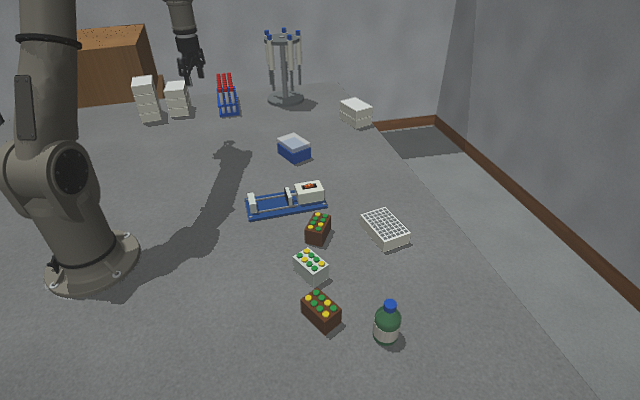

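```bash
sleep 0.1
```

```text
(no output)
```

View pics/top0c.png

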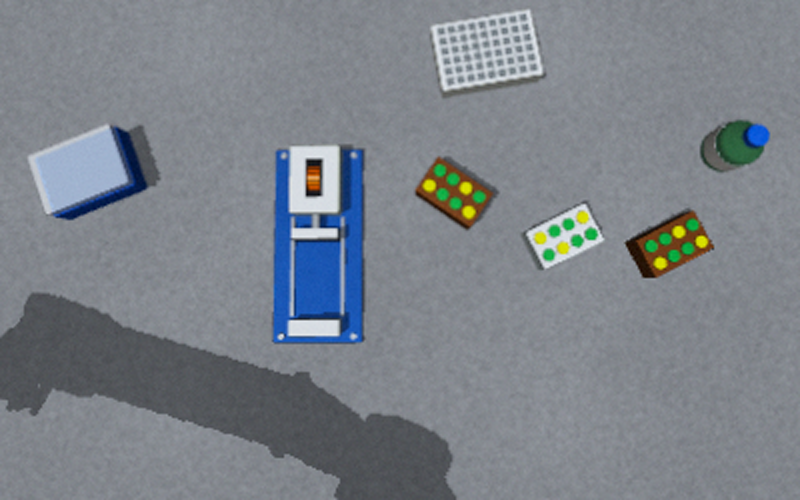

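View pics/side0c.png

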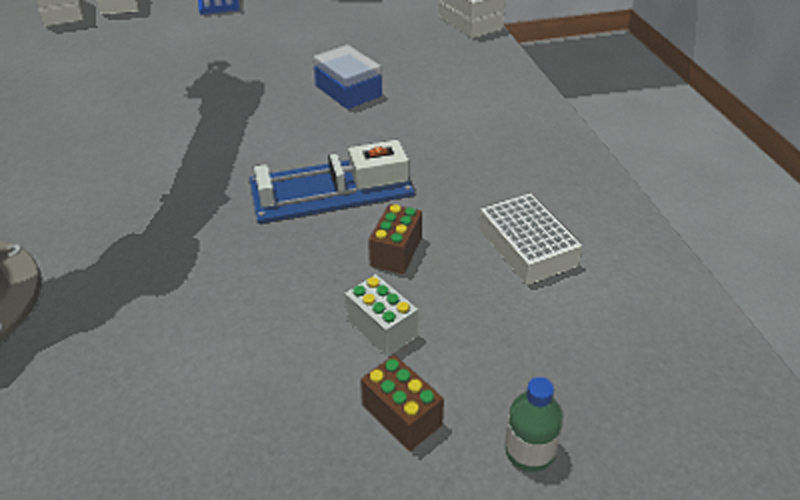

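```bash
cat > fit.py <<'E'
from h import *
from scipy.optimize import minimize
def box(cx,cy,z0,lx,ly,h):
    return np.array([[cx+a*lx/2,cy+b*ly/2,z0+c*h] for a in(-1,1) for b in(-1,1) for c in(0,1)])
S=4
def sil(c,parts,p,off):
    m=np.zeros((400*S,640*S),np.uint8) if S*0 else np.zeros((off[3]*S,off[2]*S),np.uint8)
    ca,sa=np.cos(p[2]),np.sin(p[2]); R=np.array([[ca,-sa,0],[sa,ca,0],[0,0,1]])
    for b in parts:
        P=[(proj(c,R@v+[p[0],p[1],0])-off[:2]+.5)*S for v in b]
        cv2.fillConvexPoly(m,cv2.convexHull(np.array(P*1,np.float32).reshape(-1,1,2)).round().astype(np.int32),255)
    return cv2.resize(m,(off[2],off[3]),interpolation=cv2.INTER_AREA)/255.
def fit(views,parts,p0):
    W=[]
    for c,m in views:
        ys,xs=np.nonzero(m); o=(xs.min()-15,ys.min()-15,np.ptp(xs)+31,np.ptp(ys)+31)
        W.append((c,m[o[1]:o[1]+o[3],o[0]:o[0]+o[2]].astype(float),o))
    def cost(q): 
        p=[q[0]/100,q[1]/100,q[2]/5]
        return sum(np.abs(sil(c,parts,p,o)-m).sum()/m.sum() for c,m,o in W)
    best=None
    q0=np.array([p0[0]*100,p0[1]*100,p0[2]*5])
    for k in range(3):
        r=minimize(cost,q0,method='Nelder-Mead',options=dict(initial_simplex=q0+np.r_[np.zeros((1,3)),np.eye(3)*[.6,.6,.5]]*(1 if k%2==0 else -1))); q0=r.x
    return np.array([q0[0]/100,q0[1]/100,q0[2]/5]),r.fun
E
python3 - <<'E'
from fit import *
import pickle
C=pickle.load(open('c0.pkl','rb')); T,D=C['top'],C['side']
# color masks
def near(m,uv):
    n,l,s,_=cv2.connectedComponentsWithStats(m.astype(np.uint8),connectivity=8)
    return l==l[uv[1],uv[0]]
print(T['frame'][228,385:422].tolist()[::6]); print(D['frame'][280,296:330].tolist()[::4], D['frame'][235,300].tolist())
print('blk guess',at_z(T,(402,228),.05), 'wheel',at_z(T,(277,199),.06),'stop',at_z(T,(277,273),.045),'clampcentre',at_z(T,(279,232),.01))
print('hw', at_z(T,(277,199),.06)-at_z(T,(277,273),.06))
print('block tri',tri(T,(402,228),D,(310.5,264.5)))
E
```

```text
[[215, 221, 226], [214, 219, 0], [103, 185, 131], [216, 221, 226], [23, 162, 70], [18, 176, 69], [136, 145, 146]]
[[120, 122, 121], [124, 127, 125], [113, 116, 114], [102, 107, 103], [102, 106, 102], [103, 108, 103], [104, 110, 105], [109, 112, 108], [82, 84, 83]] [123, 125, 124]
blk guess [ 0.54312092 -0.18301636  0.05      ] wheel [0.60659973 0.11383441 0.06      ] stop [0.43283936 0.11034307 0.045     ] clampcentre [0.53094083 0.11335126 0.01      ]
hw [0.17281578 0.00555881 0.        ]
block tri (array([ 0.54345835, -0.18596652,  0.0346002 ]), np.float64(0.0012614588430584443))
```

```bash
cat > meas.py <<'E'
from fit import *
def near(m,uv):
    m=cv2.morphologyEx(m.astype(np.uint8),cv2.MORPH_CLOSE,np.ones((3,3)))
    n,l,s,_=cv2.connectedComponentsWithStats(m,connectivity=4)
    m=(l==l[uv[1],uv[0]]).astype(np.uint8)
    cs,_=cv2.findContours(m,cv2.RETR_EXTERNAL,cv2.CHAIN_APPROX_NONE); cv2.drawContours(m,cs,-1,1,-1)
    return m.astype(bool)
def masks(c,lo=165):
    f=c['frame'].astype(int); mx=f.max(2);mn=f.min(2); return mx,mn
TOPF=[box(0,0,.05,.08,.05,0.0001)]
CL=[box(0,0,0,.24,.11,.01),box(-.078,0,.01,.082,.06,.042),box(.099,0,.01,.018,.06,.035)]
def draw(c,items,crop,name,s=4):
    im=cv2.resize(c['frame'][crop[1]:crop[3],crop[0]:crop[2]],None,fx=s,fy=s,interpolation=cv2.INTER_CUBIC)
    for parts,p in items:
        ca,sa=np.cos(p[2]),np.sin(p[2]); R=np.array([[ca,-sa,0],[sa,ca,0],[0,0,1]])
        for b in parts:
            P=[(proj(c,R@v+[p[0],p[1],0])-np.array(crop[:2])+.5)*s for v in b]
            for i in range(8):
                for j in range(i):
                    if bin(i^j).count('1')==1: cv2.line(im,tuple(int(x) for x in P[i]),tuple(int(x) for x in P[j]),(255,0,255),1)
    save(im,name)
E
python3 - <<'E'
from meas import *
import pickle
C=pickle.load(open('c0.pkl','rb')); T,D=C['top'],C['side']
V=[]
for c,uv,lo in((T,(402,228),175),(D,(311,263),160)):
    mx,mn=masks(c); V.append((c,near((mn>lo)|((mx-mn>60)&(mx>120)),uv)))
print([v[1].sum() for v in V])
for vs in (V,V[:1],V[1:]): pb,f=fit(vs,TOPF,(.543,-.184,np.pi/2+.4-np.pi/2*0)); print('block',pb,f)
pb,_=fit(V,TOPF,(.543,-.184,2.0))
W=[]
for c,uv in((T,(279,240)),(D,(310,212))):
    f=c['frame'].astype(int); blue=(f[:,:,2]-f[:,:,0]>50)
    mx,mn=masks(c); m=blue|(mn>150); W.append((c,near(m,uv)))
    print(W[-1][1].sum())
for vs in (W,W[:1],W[1:]):
    pc,f=fit(vs,CL,(.53,.113,np.pi)); print('clamp',pc,f)
draw(T,[(TOPF,pb)],(370,195,440,260),'b_t.png',8);draw(D,[(TOPF,pb)],(270,230,350,300),'b_s.png',8)
draw(T,[(CL,pc)],(230,165,330,300),'c_t.png');draw(D,[(CL,pc)],(230,165,340,230),'c_s.png',6)
for n,w in(('mt',W[0]),('ms',W[1])): save(np.dstack([w[1].astype(np.uint8)*255]*3)[150:300,200:400],n+'.png')
E
```

```text
[np.int64(676), np.int64(483)]
block [ 0.54275822 -0.18422352  2.02329147] 0.19011479044923862
block [ 0.54396601 -0.18300066  2.03189632] 0.06810534864833508
block [ 0.54176312 -0.18457473  2.03118585] 0.06707262615191002
4261
256000Traceback (most recent call last):
  File "<stdin>", line 16, in <module>
  File "fit.py", line 24, in fit
    r=minimize(cost,q0,method='Nelder-Mead',options=dict(initial_simplex=q0+np.r_[np.zeros((1,3)),np.eye(3)*[.6,.6,.5]]*(1 if k%2==0 else -1))); q0=r.x
    res = _minimize_neldermead(fun, x0, args, callback, bounds=bounds,
                               **options)
    fsim[k] = func(sim[k])
              ~~~~^^^^^^^^
    fx = function(np.copy(x), *(wrapper_args + args))
  File "fit.py", line 20, in cost
    return sum(np.abs(sil(c,parts,p,o)-m).sum()/m.sum() for c,m,o in W)
  File "fit.py", line 20, in <genexpr>
    return sum(np.abs(sil(c,parts,p,o)-m).sum()/m.sum() for c,m,o in W)
                      ~~~~~~~~~~~~~~~~^~
ValueError: operands could not be broadcast together with shapes (430,670) (15,15)
```

Run:
```python
from meas import *
import pickle
C=pickle.load(open('c0.pkl','rb')); T,D=C['top'],C['side']
pb=[.5428,-.1842,2.026]
W=[]
for c,uv in((T,(279,240)),(D,(263,206))):
    f=c['frame'].astype(int); print(f[uv[1],uv[0]]);blue=(f[:,:,2]-f[:,:,0]>35)
    mx,mn=masks(c); m=blue|(mn>135)
    if c is D: m[:165]=0;m[:,340:]=0;m[225:]=0;m[:,:235]=0
    else: m[:165]=0;m[295:]=0;m[:,:235]=0;m[:,325:]=0
    W.append((c,near(m,uv)))
    print(W[-1][1].sum())
for vs in (W,W[:1],W[1:]):
    q,f=fit(vs,CL,(.53,.113,np.pi)); print('clamp',q,f)
    if vs is W: pc=q
draw(T,[(TOPF,pb)],(370,195,440,260),'b_t.png',8);draw(D,[(TOPF,pb)],(270,230,350,300),'b_s.png',8)
draw(T,[(CL,pc)],(230,165,330,300),'c_t.png');draw(D,[(CL,pc)],(230,165,340,230),'c_s.png',6)
```

```text
[ 22  85 179]
6725
[ 51  80 130]
1779
clamp [0.53025854 0.11560338 3.15546107] 0.5847550387503518
clamp [0.53084067 0.1167937  3.17382161] 0.35281696916684896
clamp [0.52909799 0.11527484 3.1506858 ] 0.22588808429498838
```

View pics/c_t.png

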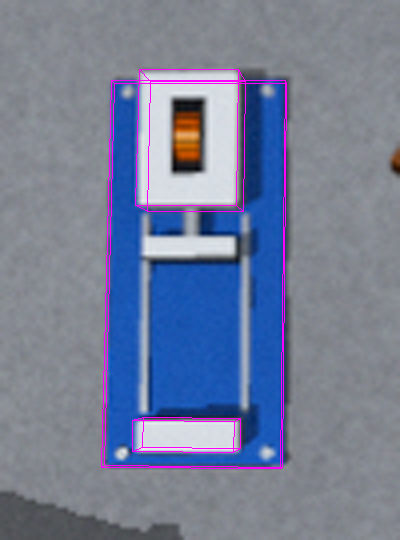

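View pics/c_s.png

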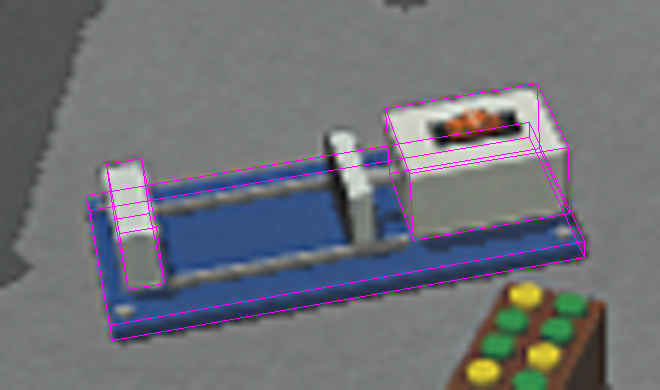

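View pics/b_t.png

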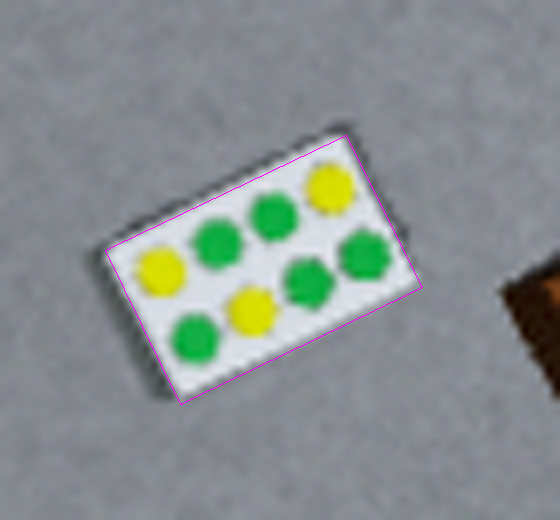

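View pics/b_s.png

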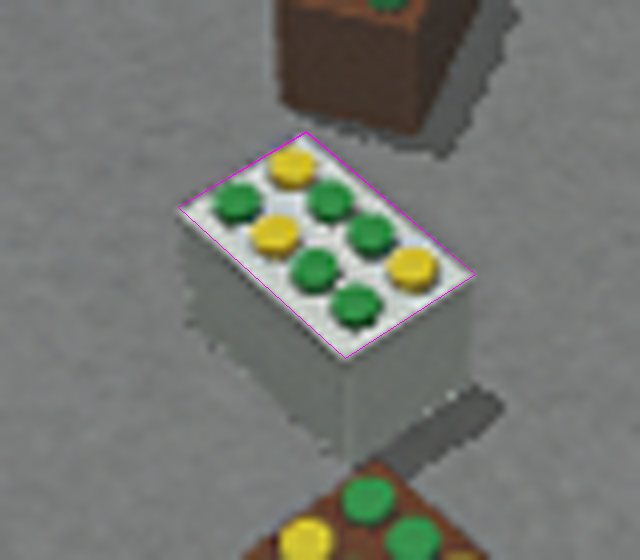

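Run:
```python
from meas import *
import pickle
C=pickle.load(open('c0.pkl','rb')); T,D=C['top'],C['side']
W=[]
for c,uv in((T,(279,240)),(D,(263,206))):
    f=c['frame'].astype(int); blue=(f[:,:,2]-f[:,:,0]>45 if c is T else f[:,:,2]-f[:,:,0]>35)
    mx,mn=masks(c); m=blue|(mn>(175 if c is T else 135))
    if c is D: m[:165]=0;m[:,340:]=0;m[225:]=0;m[:,:235]=0
    else: m[:165]=0;m[295:]=0;m[:,:235]=0;m[:,325:]=0
    mm=near(m,uv); cs,_=cv2.findContours(mm.astype(np.uint8),0,2); 
    W.append((c,mm)); print(mm.sum())
# also: only housing top + wheel
for vs in (W,W[:1],W[1:]):
    q,f=fit(vs,CL,(.53,.113,np.pi)); print('clamp',q,f)
    if vs is W: pc=q
# housing top, white
for nm,part,uvs in(('housing',[box(-.078,0,.052,.082,.06,.0001)],((T,(268,190),185),(D,(312,186),160))),('stop',[box(.099,0,.045,.018,.06,.0001)],((T,(277,273),185),))):
    V=[]
    for c,uv,lo in uvs:
        mx,mn=masks(c); m=mn>lo; m[:165]=0; m=near(m,uv); V.append((c,m)); print(m.sum())
    for v in (V,V[:1],V[1:]):
        if v: print(nm,*fit(v,part,(.53,.114,3.15)))
draw(T,[(CL,pc)],(230,165,330,300),'c_t2.png');draw(D,[(CL,pc)],(230,165,340,230),'c_s2.png',6)
```

```text
4297
1779
clamp [0.52939498 0.11607134 3.16539591] 0.2569741082031141
clamp [0.5303505  0.11546842 3.16568627] 0.023311293332785758
clamp [0.52909799 0.11527484 3.1506858 ] 0.22588808429498838
783
256000Traceback (most recent call last):
  File "<stdin>", line 22, in <module>
  File "fit.py", line 24, in fit
    r=minimize(cost,q0,method='Nelder-Mead',options=dict(initial_simplex=q0+np.r_[np.zeros((1,3)),np.eye(3)*[.6,.6,.5]]*(1 if k%2==0 else -1))); q0=r.x
    res = _minimize_neldermead(fun, x0, args, callback, bounds=bounds,
                               **options)
    fsim[k] = func(sim[k])
              ~~~~^^^^^^^^
    fx = function(np.copy(x), *(wrapper_args + args))
  File "fit.py", line 20, in cost
    return sum(np.abs(sil(c,parts,p,o)-m).sum()/m.sum() for c,m,o in W)
  File "fit.py", line 20, in <genexpr>
    return sum(np.abs(sil(c,parts,p,o)-m).sum()/m.sum() for c,m,o in W)
                      ~~~~~~~~~~~~~~~~^~
ValueError: operands could not be broadcast together with shapes (430,670) (15,15)
```

Candidates for the block: bright block at top(402,228)/side(311,264), brown look-alike at top(348,206)/side(318,226), brown look-alike at top(454,232)/side(321,312). The close crops show the bright one is the aluminium block, so I choose it. The clamp's wheel is at top(277,199) and its stop at top(277,273), so clamp x points towards the robot.

Emit:
jog_arm([
  [0,-0.15,-0.15,0,1],
  [0,-0.35,-0.35,0,1],
  [0,-0.52,-0.55,0,1],
  [0,-0.7,-0.75,0,1],
  [0,-0.85,-0.9,0,1],
  [0,-0.94,-0.98,0,1],
  [0,-0.94,-0.98,0,1],
])

```text
time: 1.5
ee_pos: [0.3847, 0.3394, 0.2487]
orientation: [0.603, -0.37, 0.603, 0.369]
force: [-0.0, 0.8, 0.6]
finger_gap: 1.001
```

Emit:
jog_arm([
  [0,-0.15,-0.15,0,1],
  [0,-0.35,-0.35,0,1],
  [0,-0.52,-0.55,0,1],
  [0,-0.7,-0.75,0,1],
  [0,-0.85,-0.9,0,1],
  [0,-0.94,-0.98,0,1],
  [0,-0.94,-0.98,0,1],
])

```text
time: 2.2
ee_pos: [0.4646, 0.0756, 0.2496]
orientation: [0.605, -0.368, 0.604, 0.366]
force: [0.6, 0.3, 0.1]
finger_gap: 1.001
```

Emit:
jog_arm([
  [0,-0.15,-0.15,0.02,1],
  [0,-0.35,-0.35,0.04,1],
  [0,-0.52,-0.55,0.06,1],
  [0,-0.7,-0.75,0.08,1],
  [0,-0.85,-0.9,0.1,1],
  [0,-0.94,-0.98,0.103,1],
  [0,-0.94,-0.98,0.103,1],
  [0,-0.94,-0.98,0.103,1],
])

```text
time: 3.0
ee_pos: [0.5419, -0.1836, 0.2498]
orientation: [0.69, -0.157, 0.689, 0.156]
force: [-0.3, 0.3, 0.5]
finger_gap: 1.0
```

```bash
cat >> h.py <<'E'
def to(x,y,z,ang=None):
    "shares for target TCP, ang = world heading (deg) of tool z"
    s=sense(); R=RM(s['orientation']); d=R.T@(np.array([x,y,z])-s['ee_pos'])/.2
    h=np.degrees(np.arctan2(R[1,2],R[0,2])); out=[*d.round(4)]
    if ang is not None:
        t=-((ang-h+90)%180-90); out.append(round(t/360,4))
    print('shares',[float(v) for v in out],'heading',h.round(2),'tilt',R[2].round(4))
E
python3 - <<'E'
from h import *
st(); to(.5433,-.1836,.03,26.4)
E
```

```text
{'time': 3.0, 'qpos': [-0.212, 0.3334, 0.5419, 1.835, -0.1977, 1.0247, 0.8552], 'ee_pos': [0.5419, -0.1836, 0.2498], 'orientation': [0.69, -0.1573, 0.6891, 0.1559], 'force': [-0.3059, 0.3312, 0.4735], 'finger_gap': 0.9997}
shares [1.0992, -0.0006, 0.0055, -0.0022] heading 25.59 tilt [-1.0e+00 -2.1e-03  9.0e-04]
```

Emit:
jog_arm([
  [0.2,0,0.005,-0.002,1],
  [0.4,0,0.005,-0.002,1],
  [0.6,0,0.005,-0.002,1],
  [0.75,0,0.005,-0.002,1],
  [0.85,0,0.005,-0.002,1],
  [0.85,0,0.005,-0.002,1],
])

```text
time: 3.6
ee_pos: [0.5415, -0.1798, 0.0771]
orientation: [0.687, -0.161, 0.689, 0.163]
force: [-0.3, 0.4, -0.8]
finger_gap: 1.0
```

Run:
```python
from h import *
to(.5433,-.1836,.03,26.4)
for n,b in(('top',(360,180,450,270)),('side',(260,200,370,310))):
    c=capture(n); save(cv2.resize(c['frame'][b[1]:b[3],b[0]:b[2]],None,fx=5,fy=5,interpolation=cv2.INTER_CUBIC),n+'1.png')
```

```text
shares [0.2356, -0.0218, 0.0004, 0.0003] heading 26.53 tilt [-1.      0.0027 -0.0027]
```

View pics/side1.png

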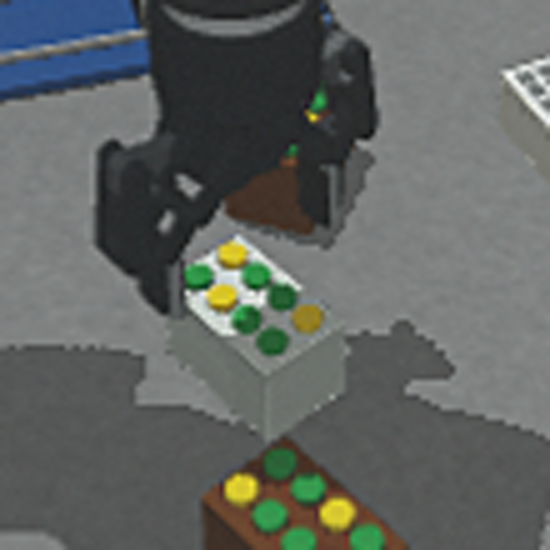

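The side crop shows the two open fingers astride the bright block (crop x 170 and 330), clear of the brown neighbours. Next I lower and grip it.

Emit:
jog_arm([
  [0.05,-0.02,0,0,1],
  [0.1,-0.02,0,0,1],
  [0.15,-0.02,0,0,1],
  [0.2,-0.02,0,0,1],
  [0.23,-0.02,0,0,1],
  [0.23,-0.02,0,0,1],
])

```text
time: 4.3
ee_pos: [0.5446, -0.1851, 0.033]
orientation: [0.688, -0.162, 0.688, 0.162]
force: [-0.6, 0.5, -0.4]
finger_gap: 0.996
```

Emit:
jog_arm([
  [0,0,0,0,0.3],
  [0,0,0,0,0.1],
  [0,0,0,0,-0.1],
  [0,0,0,0,-0.3],
  [0,0,0,0,-0.5],
  [0,0,0,0,-1],
  [0,0,0,0,-1],
  [0,0,0,0,-1],
  [0,0,0,0,-1],
])

```text
time: 5.2
ee_pos: [0.5451, -0.1853, 0.0337]
orientation: [0.689, -0.162, 0.688, 0.161]
force: [-0.2, 0.6, 5.8]
finger_gap: 0.58
```

Run:
```python
from h import *
st(); to(.5433,-.1836,.13,26.4)
```

```text
{'time': 5.2, 'qpos': [-0.0711, 0.6366, 0.3839, 1.9636, -0.3968, 0.6136, 1.0342], 'ee_pos': [0.5451, -0.1853, 0.0337], 'orientation': [0.6887, -0.1619, 0.6881, 0.1615], 'force': [-0.2056, 0.6013, 5.8311], 'finger_gap': 0.5805}
shares [-0.4817, 0.0112, -0.0043, 0.0001] heading 26.44 tilt [-1.e+00 -7.e-04  7.e-04]
```

Emit:
jog_arm([
  [-0.05,0,0,0,-1],
  [-0.15,0,0,0,-1],
  [-0.3,0,0,0,-1],
  [-0.5,0,0,0,-1],
  [-0.65,0,0,0,-1],
  [-0.72,0,0,0,-1],
  [-0.75,0,0,0,-1],
  [-0.75,0,0,0,-1],
])

```text
time: 6.0
ee_pos: [0.5446, -0.1848, 0.1833]
orientation: [0.688, -0.162, 0.688, 0.162]
force: [0.3, 0.6, -3.6]
finger_gap: 0.576
```

Run:
```python
from h import *
st(); to(.487,.1145,.15,91.3)
```

```text
{'time': 6.0, 'qpos': [-0.1783, 0.4202, 0.5134, 1.8898, -0.2595, 0.897, 0.923], 'ee_pos': [0.5446, -0.1848, 0.1833], 'orientation': [0.6885, -0.1618, 0.6882, 0.1618], 'force': [0.3461, 0.5525, -3.6211], 'finger_gap': 0.5763}
shares [0.1665, 1.4683, 0.4086, -0.1801] heading 26.46 tilt [-1.e+00 -1.e-04  4.e-04]
```

Emit:
jog_arm([
  [0,0.06,0.02,0,-1],
  [0,0.16,0.05,0,-1],
  [0,0.28,0.08,0,-1],
  [0,0.4,0.12,0,-1],
  [0,0.52,0.15,0,-1],
  [0,0.64,0.18,0,-1],
  [0,0.74,0.2,0,-1],
])

```text
time: 6.7
ee_pos: [0.5128, -0.0319, 0.1816]
orientation: [0.687, -0.162, 0.689, 0.163]
force: [0.5, 0.4, -2.7]
finger_gap: 0.58
```

Emit:
jog_arm([
  [0,0.1,0.03,-0.02,-1],
  [0,0.22,0.06,-0.04,-1],
  [0,0.34,0.1,-0.06,-1],
  [0,0.46,0.13,-0.08,-1],
  [0,0.56,0.15,-0.1,-1],
  [0,0.64,0.18,-0.12,-1],
  [0,0.7,0.19,-0.14,-1],
  [0,0.73,0.2,-0.16,-1],
  [0,0.73,0.2,-0.175,-1],
  [0,0.73,0.2,-0.18,-1],
])

```text
time: 7.7
ee_pos: [0.4818, 0.1172, 0.1802]
orientation: [0.491, -0.505, 0.495, 0.508]
force: [-0.3, -0.7, -3.2]
finger_gap: 0.577
```

Run:
```python
from h import *
st(); to(.487,.1145,.1,91.3)
```

```text
{'time': 7.7, 'qpos': [-0.5393, 0.2715, 0.207, 2.0518, -0.0767, 0.8314, 1.3103], 'ee_pos': [0.4818, 0.1172, 0.1802], 'orientation': [0.4915, -0.5053, 0.4949, 0.5082], 'force': [-0.3202, -0.7398, -3.1541], 'finger_gap': 0.5774}
shares [0.4008, -0.0283, -0.0139, 0.0007] heading 91.55 tilt [-1.0e+00  6.2e-03 -4.0e-04]
```

Emit:
jog_arm([
  [0.1,-0.01,-0.005,0,-1],
  [0.2,-0.02,-0.01,0.001,-1],
  [0.3,-0.028,-0.014,0.001,-1],
  [0.4,-0.028,-0.014,0.001,-1],
  [0.4,-0.028,-0.014,0.001,-1],
  [0.4,-0.028,-0.014,0.001,-1],
])

```text
time: 8.3
ee_pos: [0.4863, 0.1144, 0.0998]
orientation: [0.493, -0.503, 0.497, 0.507]
force: [0.9, 1.0, -3.1]
finger_gap: 0.573
```

Run:
```python
from h import *
st(); to(.487,.1145,.044,91.3)
for n,b in(('top',(220,150,340,300)),('side',(230,130,350,230))):
    c=capture(n); save(cv2.resize(c['frame'][b[1]:b[3],b[0]:b[2]],None,fx=4 if n=='top' else 6,fy=4 if n=='top' else 6,interpolation=cv2.INTER_CUBIC),n+'2.png')
    import pickle; pickle.dump(c,open(n+'2.pkl','wb'))
```

```text
{'time': 8.3, 'qpos': [-0.5068, 0.4062, 0.1851, 2.099, -0.1221, 0.6542, 1.3521], 'ee_pos': [0.4863, 0.1144, 0.0998], 'orientation': [0.4927, -0.5033, 0.4973, 0.5067], 'force': [0.8669, 0.9852, -3.0523], 'finger_gap': 0.5731}
shares [0.2789, -0.0057, 0.0006, -0.0004] heading 91.15 tilt [-1.      0.008  -0.0012]
```

View pics/side2.png

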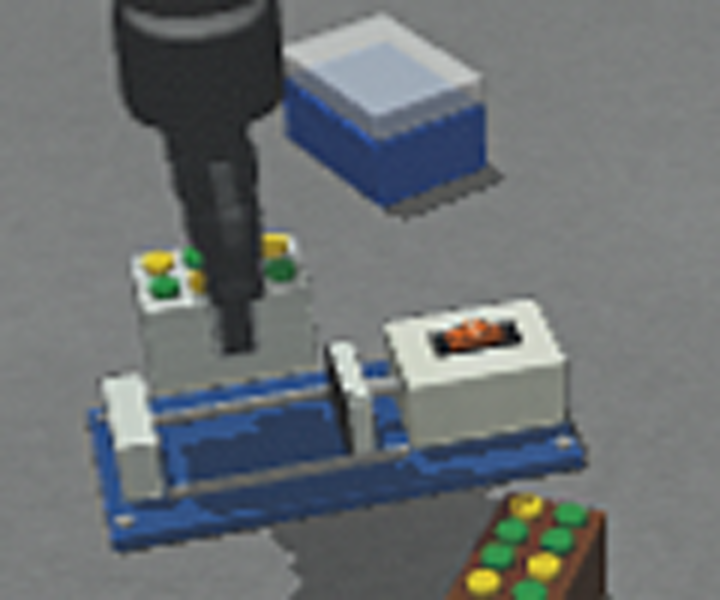

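View pics/top2.png

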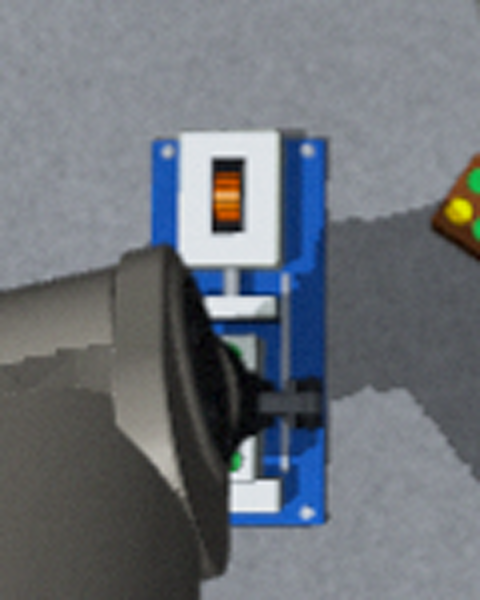

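Run:
```python
from meas import *
import pickle
T=pickle.load(open('top2.pkl','rb'));D=pickle.load(open('side2.pkl','rb'))
B=[box(0,0,.0665,.08,.05,.05)]; pb=(.4863,.1144,np.radians(1.2)); 
CLr=CL+[box(.043,0,.01,.094,.058,.005)]
draw(T,[(B,pb),(CLr,(.5304,.1155,3.165))],(240,150,320,290),'o_t.png',5)
draw(D,[(B,pb),(CLr,(.5291,.1153,3.16))],(230,160,340,235),'o_s.png',7)
```

```text
(no output)
```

View pics/o_t.png

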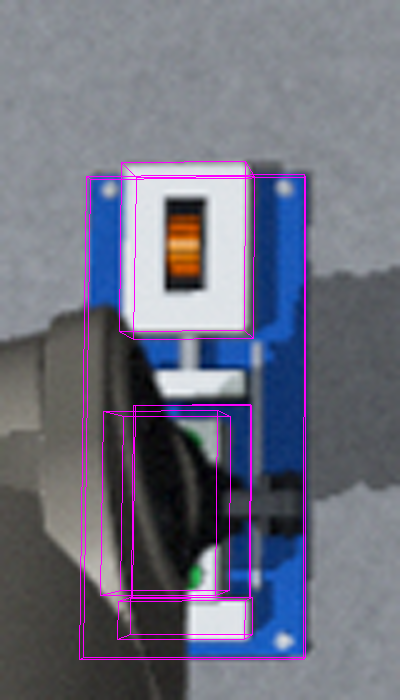

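View pics/o_s.png

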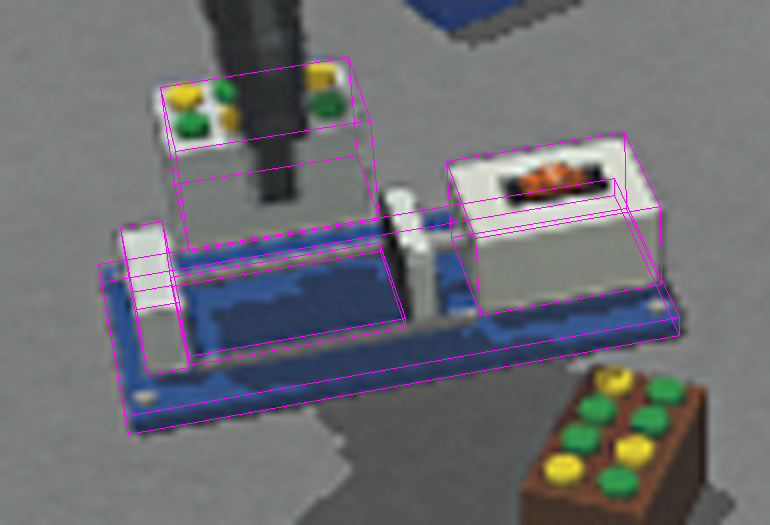

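Emit:
jog_arm([
  [0.06,-0.01,0,0,-1],
  [0.12,-0.01,0,0,-1],
  [0.17,-0.01,0,0,-1],
  [0.21,-0.01,0,0,-1],
  [0.235,-0.01,0,0,-1],
  [0.245,-0.01,0,0,-1],
  [0.245,-0.01,0,0,-1],
])

```text
time: 9.1
ee_pos: [0.489, 0.1147, 0.0516]
orientation: [0.493, -0.504, 0.496, 0.506]
force: [0.7, 0.7, -3.9]
finger_gap: 0.578
```

Run:
```python
from meas import *
st(); to(.487,.1145,.0435,91.3)
p=sense()['ee_pos']
c=capture('side'); B=[box(0,0,p[2]-.0337,.08,.05,.05)]; CLr=CL+[box(.043,0,.01,.094,.058,.005)]
draw(c,[(B,(p[0],p[1],np.radians(1.2))),(CLr,(.5291,.1153,3.16))],(230,160,340,235),'o_s3.png',7)
```

```text
{'time': 9.1, 'qpos': [-0.4833, 0.4947, 0.1604, 2.1146, -0.149, 0.5481, 1.3771], 'ee_pos': [0.489, 0.1147, 0.0516], 'orientation': [0.4934, -0.5037, 0.4964, 0.5064], 'force': [0.6759, 0.6998, -3.9165], 'finger_gap': 0.5777}
shares [0.0406, 0.01, -0.0008, -0.0004] heading 91.16 tilt [-1.0e+00  5.7e-03 -3.0e-04]
```

View pics/o_s3.png

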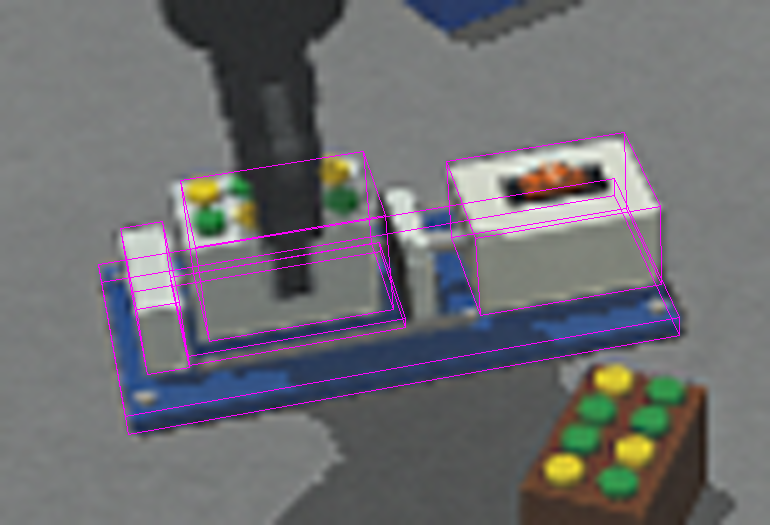

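The side view shows the block hovering over the nest, clear of stop (crop x 185) and jaw (x 395). I lower it gently.

Emit:
jog_arm([
  [0.008,0,0,0,-1],
  [0.016,0,0,0,-1],
  [0.024,0,0,0,-1],
  [0.03,0,0,0,-1],
  [0.03,0,0,0,-1],
])

```text
time: 9.65
ee_pos: [0.4891, 0.1147, 0.0458]
orientation: [0.494, -0.504, 0.496, 0.506]
force: [-0.8, -0.4, -4.0]
finger_gap: 0.58
```

Emit:
jog_arm([
  [0.003,0,0,0,-1],
  [0.006,0,0,0,-1],
  [0.006,0,0,0,-1],
])

```text
time: 9.95
ee_pos: [0.489, 0.1147, 0.0445]
orientation: [0.493, -0.504, 0.496, 0.506]
force: [0.3, 0.2, -3.3]
finger_gap: 0.581
```

Emit:
jog_arm([
  [0.003,0,0,0,-1],
  [0.005,0,0,0,-1],
  [0.005,0,0,0,-1],
])

```text
time: 10.25
ee_pos: [0.4891, 0.1147, 0.0438]
orientation: [0.494, -0.504, 0.496, 0.506]
force: [-2.2, -0.8, 2.4]
finger_gap: 0.576
```

Contact: the floor now carries the block. I release it.

Emit:
jog_arm([
  [0,0,0,0,0.2],
  [0,0,0,0,0.3],
  [0,0,0,0,0.5],
  [0,0,0,0,0.8],
  [0,0,0,0,1],
  [0,0,0,0,1],
  [0,0,0,0,1],
])

```text
time: 10.95
ee_pos: [0.489, 0.1147, 0.0437]
orientation: [0.494, -0.504, 0.496, 0.506]
force: [-0.8, -0.6, 0.6]
finger_gap: 0.999
```

Emit:
jog_arm([
  [-0.04,0,0,0,1],
  [-0.1,0,0,0,1],
  [-0.2,0,0,0,1],
  [-0.35,0,0,0,1],
  [-0.5,0,0,0,1],
  [-0.6,0,0,0,1],
  [-0.6,0,0,0,1],
])

```text
time: 11.65
ee_pos: [0.4918, 0.1153, 0.1675]
orientation: [0.496, -0.505, 0.494, 0.505]
force: [0.2, 0.4, 0.3]
finger_gap: 1.002
```

Run:
```python
from meas import *
st(); to(.6095,.1173,.13,91.3)
c=capture('side'); CLr=CL+[box(.043,0,.01,.094,.058,.005)]
draw(c,[],(230,150,340,230),'o_s4.png',7)
```

```text
{'time': 11.65, 'qpos': [-0.531, 0.3012, 0.2126, 2.0477, -0.0904, 0.7995, 1.3261], 'ee_pos': [0.4918, 0.1153, 0.1675], 'orientation': [0.4958, -0.5045, 0.4942, 0.5054], 'force': [0.1738, 0.4201, 0.2749], 'finger_gap': 1.0023}
shares [0.1882, -0.5886, -0.0023, -0.0004] heading 91.14 tilt [-1.0e+00 -8.0e-04  2.5e-03]
```

View pics/o_s4.png

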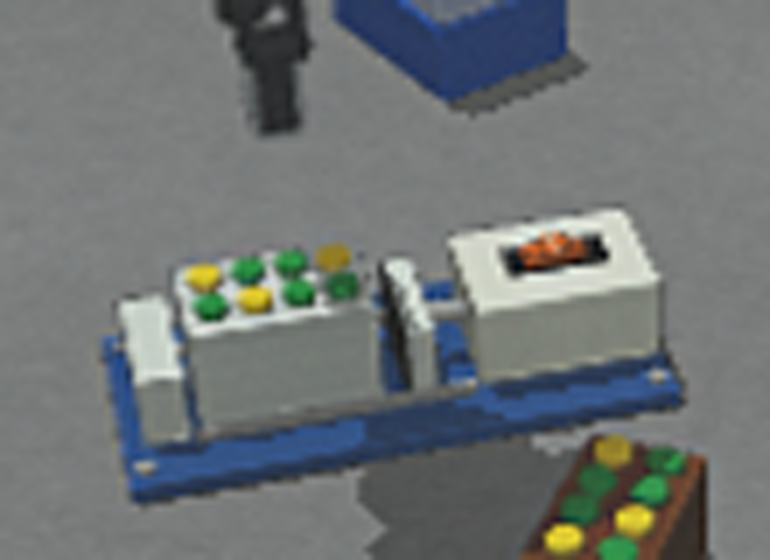

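Emit:
jog_arm([
  [0,-0.1,0,0,-1],
  [0,-0.25,0,0,-1],
  [0,-0.4,0,0,-1],
  [0,-0.52,0,0,-1],
  [0.05,-0.6,0,0,-1],
  [0.1,-0.62,0,0,-1],
  [0.2,-0.62,0,0,-1],
  [0.3,-0.62,0,0,-1],
  [0.35,-0.62,0,0,-1],
  [0.35,-0.62,0,0,-1],
])

```text
time: 12.7
ee_pos: [0.6124, 0.1174, 0.0935]
orientation: [0.493, -0.503, 0.496, 0.507]
force: [0.1, -0.4, 0.8]
finger_gap: 0.002
```

Run:
```python
from meas import *
st(); to(.616,.1173,.0825,91.3)
c=capture('side'); draw(c,[],(230,130,340,230),'o_s5.png',7)
c=capture('top'); draw(c,[],(220,150,330,290),'o_t5.png',5)
```

```text
{'time': 12.7, 'qpos': [-0.4328, 0.5795, 0.1963, 1.81, -0.1564, 0.7729, 1.4363], 'ee_pos': [0.6124, 0.1174, 0.0935], 'orientation': [0.4934, -0.5034, 0.4963, 0.5067], 'force': [0.0812, -0.42, 0.7697], 'finger_gap': 0.0016}
shares [0.0549, -0.0182, -0.001, -0.0004] heading 91.17 tilt [-1.0e+00  6.2e-03  5.0e-04]
```

View pics/o_s5.png

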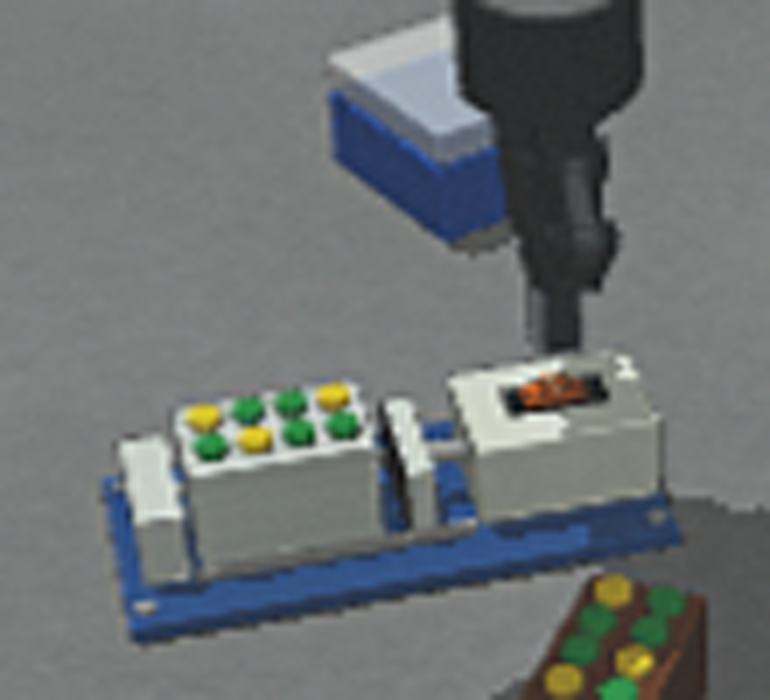

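View pics/o_t5.png

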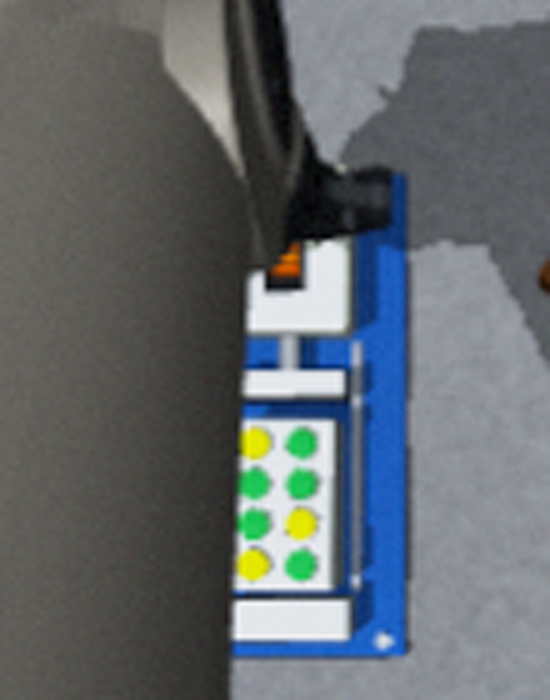

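Emit:
jog_arm([
  [0.02,-0.016,0,0,-1],
  [0.04,-0.016,0,0,-1],
  [0.05,-0.016,0,0,-1],
  [0.05,-0.016,0,0,-1],
])

```text
time: 13.2
ee_pos: [0.6173, 0.1177, 0.0855]
orientation: [0.495, -0.504, 0.495, 0.506]
force: [-0.6, 0.4, 0.5]
finger_gap: 0.002
```

Emit:
jog_arm([
  [0.005,0,0,0,-1],
  [0.01,0,0,0,-1],
  [0.01,0,0,0,-1],
])

```text
time: 13.5
ee_pos: [0.6173, 0.1177, 0.0834]
orientation: [0.495, -0.504, 0.495, 0.506]
force: [-0.3, -0.2, -0.2]
finger_gap: 0.004
```

Emit:
jog_arm([
  [0.005,0,0,0,-1],
  [0.01,0,0,0,-1],
  [0.01,0,0,0,-1],
])

```text
time: 13.8
ee_pos: [0.6171, 0.1177, 0.0813]
orientation: [0.495, -0.504, 0.495, 0.506]
force: [0.4, -0.1, 0.5]
finger_gap: 0.001
```

Emit:
jog_arm([
  [0.005,0,0,0,-1],
  [0.0075,0,0,0,-1],
  [0.0075,0,0,0,-1],
])

```text
time: 14.1
ee_pos: [0.617, 0.1177, 0.0796]
orientation: [0.494, -0.504, 0.495, 0.506]
force: [0.1, -0.4, 0.2]
finger_gap: -0.003
```

Emit:
jog_arm([
  [0.0025,0,0,0,-1],
  [0.005,0,0,0,-1],
  [0.005,0,0,0,-1],
])

```text
time: 14.4
ee_pos: [0.617, 0.1177, 0.0786]
orientation: [0.494, -0.504, 0.495, 0.506]
force: [0.7, 0.6, -0.6]
finger_gap: 0.003
```

Emit:
jog_arm([
  [0.0025,0,0,0,-1],
  [0.0025,0,0,0,-1],
])

```text
time: 14.6
ee_pos: [0.617, 0.1177, 0.078]
orientation: [0.494, -0.504, 0.495, 0.506]
force: [0.4, 0.2, 0.0]
finger_gap: 0.003
```

Emit:
jog_arm([
  [0.0025,0,0,0,-1],
  [0.0025,0,0,0,-1],
])

```text
time: 14.8
ee_pos: [0.6169, 0.1177, 0.0774]
orientation: [0.494, -0.504, 0.495, 0.506]
force: [0.2, -0.3, -0.2]
finger_gap: -0.002
```

Emit:
jog_arm([
  [0.0025,0,0,0,-1],
  [0.0025,0,0,0,-1],
])

```text
time: 15.0
ee_pos: [0.6168, 0.1177, 0.0769]
orientation: [0.494, -0.504, 0.495, 0.506]
force: [0.2, -0.8, -0.4]
finger_gap: -0.005
```

Emit:
jog_arm([
  [0.0025,0,0,0,-1],
  [0.0025,0,0,0,-1],
])

```text
time: 15.2
ee_pos: [0.6169, 0.1177, 0.0764]
orientation: [0.494, -0.504, 0.495, 0.506]
force: [-0.5, 0.9, 0.2]
finger_gap: 0.001
```

Emit:
jog_arm([
  [0.0025,0,0,0,-1],
  [0.0025,0,0,0,-1],
])

```text
time: 15.4
ee_pos: [0.617, 0.1177, 0.0761]
orientation: [0.494, -0.504, 0.495, 0.506]
force: [-0.2, -0.5, 2.3]
finger_gap: 0.001
```

Emit:
jog_arm([
  [0.0025,0,0,0,-1],
  [0.0025,0,0,0,-1],
])

```text
time: 15.6
ee_pos: [0.6171, 0.1178, 0.0759]
orientation: [0.495, -0.504, 0.495, 0.506]
force: [-1.5, -1.2, 4.5]
finger_gap: -0.003
```

Emit:
jog_arm([
  [0.004,0,0,0,-1],
  [0.004,0.005,0,0,-1],
  [0.004,0.01,0,0,-1],
])

```text
time: 15.9
ee_pos: [0.6165, 0.1177, 0.076]
orientation: [0.495, -0.505, 0.494, 0.505]
force: [1.6, -0.8, 5.5]
finger_gap: -0.004
```

Run:
```python
from h import *
st()
```

```text
{'time': 15.9, 'qpos': [-0.4264, 0.6066, 0.19, 1.812, -0.1634, 0.7375, 1.4424], 'ee_pos': [0.6165, 0.1177, 0.076], 'orientation': [0.4955, -0.5045, 0.4945, 0.5054], 'force': [1.6271, -0.7954, 5.457], 'finger_gap': -0.0039}
```

Emit:
jog_arm([
  [0.005,0.01,0,0,-1],
  [0.005,0.015,0,0,-1],
  [0.005,0.02,0,0,-1],
])

```text
time: 16.2
ee_pos: [0.6143, 0.1177, 0.0758]
orientation: [-0.497, 0.505, -0.493, -0.504]
force: [3.5, -0.4, 4.8]
finger_gap: -0.004
```

Emit:
jog_arm([
  [0.008,0,0,0,-1],
  [0.008,0.008,0,0,-1],
  [0.008,0.016,0,0,-1],
  [0.008,0.024,0,0,-1],
])

```text
time: 16.6
ee_pos: [0.6114, 0.1176, 0.0755]
orientation: [-0.498, 0.506, -0.492, -0.503]
force: [4.2, -0.6, 8.3]
finger_gap: -0.003
```

Run:
```python
from h import *
st()
c=capture('top'); save(cv2.resize(c['frame'][180:290,255:310],None,fx=5,fy=5,interpolation=cv2.INTER_CUBIC),'t6.png')
```

```text
{'time': 16.6, 'qpos': [-0.4302, 0.5975, 0.1899, 1.8312, -0.1629, 0.7189, 1.4396], 'ee_pos': [0.6114, 0.1176, 0.0755], 'orientation': [-0.498, 0.5062, -0.4923, -0.5034], 'force': [4.1641, -0.5826, 8.2612], 'finger_gap': -0.0032}
```

View pics/t6.png

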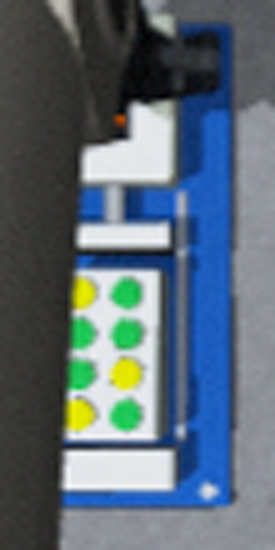

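Emit:
jog_arm([
  [0.008,0.008,0,0,-1],
  [0.008,0.016,0,0,-1],
  [0.008,0.024,0,0,-1],
  [0.008,0.03,0,0,-1],
])

```text
time: 17.05
ee_pos: [0.6075, 0.1175, 0.0752]
orientation: [-0.499, 0.507, -0.491, -0.502]
force: [3.9, -0.8, 9.0]
finger_gap: -0.002
```

Emit:
jog_arm([
  [0.008,0.008,0,0,-1],
  [0.008,0.016,0,0,-1],
  [0.008,0.024,0,0,-1],
  [0.008,0.028,0,0,-1],
])

```text
time: 17.45
ee_pos: [0.6044, 0.1175, 0.0752]
orientation: [-0.501, 0.508, -0.49, -0.501]
force: [3.7, -0.4, 8.7]
finger_gap: 0.001
```

Emit:
jog_arm([
  [0.008,0.008,0,0,-1],
  [0.008,0.016,0,0,-1],
  [0.008,0.024,0,0,-1],
  [0.008,0.03,0,0,-1],
])

```text
time: 17.85
ee_pos: [0.6005, 0.1174, 0.075]
orientation: [-0.502, 0.509, -0.488, -0.5]
force: [1.2, -0.6, 8.8]
finger_gap: -0.001
```

Emit:
jog_arm([
  [-0.02,0,0,0,-1],
  [-0.04,0,0,0,-1],
  [-0.04,-0.04,0,0,-1],
  [-0.04,-0.08,0,0,-1],
  [-0.04,-0.085,0,0,-1],
  [-0.04,-0.085,0,0,-1],
])

```text
time: 18.45
ee_pos: [0.6175, 0.1175, 0.0829]
orientation: [-0.502, 0.509, -0.489, -0.5]
force: [-0.6, 0.6, 0.2]
finger_gap: 0.0
```

Run:
```python
from h import *
st();to(.616,.1173,.08,91.3)
c=capture('top'); save(cv2.resize(c['frame'][180:290,255:310],None,fx=5,fy=5,interpolation=cv2.INTER_CUBIC),'t7.png')
c=capture('side'); save(cv2.resize(c['frame'][160:230,230:340],None,fx=7,fy=7,interpolation=cv2.INTER_CUBIC),'s7.png')
```

```text
{'time': 18.45, 'qpos': [-0.4308, 0.5891, 0.1934, 1.8248, -0.1608, 0.7195, 1.4383], 'ee_pos': [0.6175, 0.1175, 0.0829], 'orientation': [-0.5023, 0.5089, -0.4886, -0.4999], 'force': [-0.6341, 0.5706, 0.2261], 'finger_gap': 0.0003}
shares [0.0143, 0.0079, -0.0009, -0.0007] heading 91.03 tilt [-0.9997 -0.0228  0.0046]
```

View pics/t7.png

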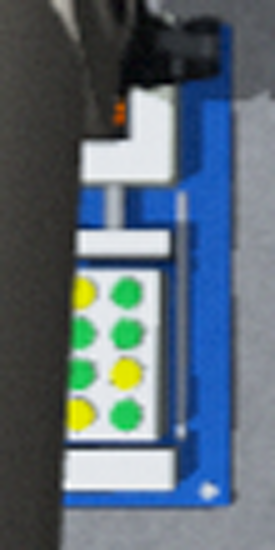

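View pics/s7.png

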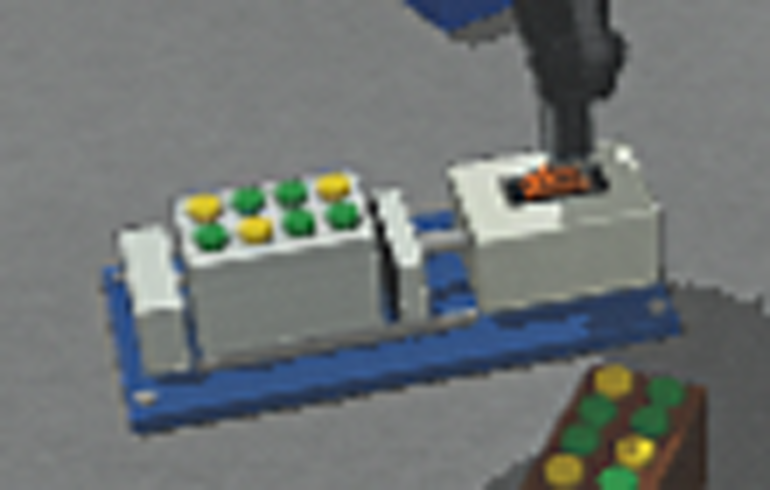

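Emit:
jog_arm([
  [0.015,0,0,0,-1],
  [0.03,0,0,0,-1],
  [0.034,0,0,0,-1],
  [0.034,0,0,0,-1],
])

```text
time: 18.95
ee_pos: [0.6171, 0.1176, 0.0763]
orientation: [-0.502, 0.509, -0.489, -0.5]
force: [-0.9, 0.4, 3.3]
finger_gap: -0.001
```

Emit:
jog_arm([
  [0.007,0,0,0,-1],
  [0.008,0.005,0,0,-1],
  [0.008,0.013,0,0,-1],
])

```text
time: 19.25
ee_pos: [0.6164, 0.1176, 0.076]
orientation: [-0.503, 0.51, -0.488, -0.499]
force: [3.2, -0.8, 6.9]
finger_gap: -0.003
```

Emit:
jog_arm([
  [0.008,0.01,0,0,-1],
  [0.008,0.018,0,0,-1],
  [0.008,0.026,0,0,-1],
  [0.007,0.034,0,0,-1],
])

```text
time: 19.65
ee_pos: [0.6127, 0.1175, 0.0762]
orientation: [-0.505, 0.511, -0.486, -0.498]
force: [3.9, -0.0, 6.1]
finger_gap: 0.001
```

Emit:
jog_arm([
  [0.008,0.01,0,0,-1],
  [0.008,0.018,0,0,-1],
  [0.008,0.026,0,0,-1],
  [0.007,0.034,0,0,-1],
])

```text
time: 20.05
ee_pos: [0.6092, 0.1174, 0.0764]
orientation: [-0.507, 0.512, -0.484, -0.496]
force: [3.1, -0.6, 6.2]
finger_gap: 0.001
```

Emit:
jog_arm([
  [0.01,0.006,0,0,-1],
  [0.011,0.014,0,0,-1],
  [0.011,0.022,0,0,-1],
  [0.01,0.03,0,0,-1],
  [0.01,0.038,0,0,-1],
])

```text
time: 20.55
ee_pos: [0.6053, 0.1174, 0.0762]
orientation: [-0.51, 0.514, -0.482, -0.494]
force: [4.6, -0.8, 8.5]
finger_gap: -0.001
```

Emit:
jog_arm([
  [0.01,0.008,0,0,-1],
  [0.011,0.016,0,0,-1],
  [0.011,0.022,0,0,-1],
])

```text
time: 20.85
ee_pos: [0.6048, 0.1173, 0.0762]
orientation: [-0.512, 0.515, -0.48, -0.492]
force: [4.2, -1.0, 8.3]
finger_gap: -0.001
```

Emit:
jog_arm([
  [-0.02,0,0,0,-1],
  [-0.04,0,0,0,-1],
  [-0.05,-0.04,0,0,-1],
  [-0.05,-0.08,0,0,-1],
  [-0.05,-0.085,0,0,-1],
  [-0.05,-0.085,0,0,-1],
])

```text
time: 21.45
ee_pos: [0.6213, 0.1174, 0.0867]
orientation: [-0.512, 0.515, -0.48, -0.492]
force: [-0.7, 1.0, 0.6]
finger_gap: -0.001
```

Run:
```python
from h import *
st();to(.616,.1173,.08,91.3)
c=capture('top'); save(cv2.resize(c['frame'][180:290,255:310],None,fx=5,fy=5,interpolation=cv2.INTER_CUBIC),'t8.png')
```

```text
{'time': 21.45, 'qpos': [-0.4341, 0.576, 0.196, 1.8396, -0.1595, 0.6849, 1.4353], 'ee_pos': [0.6213, 0.1174, 0.0867], 'orientation': [-0.5121, 0.5152, -0.4798, -0.4921], 'force': [-0.7385, 1.0237, 0.6287], 'finger_gap': -0.0013}
shares [0.0318, 0.0285, -0.0002, -0.0011] heading 90.9 tilt [-0.9984 -0.0555  0.0087]
```

View pics/t8.png

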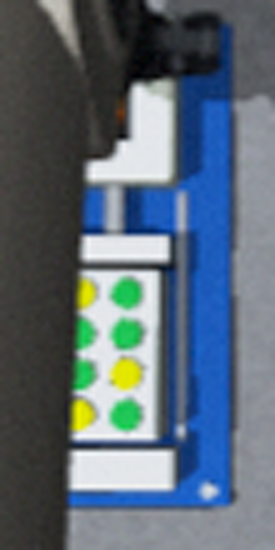

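Emit:
jog_arm([
  [0.01,0.01,0,0,-1],
  [0.03,0.02,0,0,-1],
  [0.04,0.02,0,0,-1],
  [0.04,0.02,0,0,-1],
])

```text
time: 21.9
ee_pos: [0.6168, 0.1174, 0.0779]
orientation: [-0.512, 0.515, -0.48, -0.492]
force: [0.2, -1.0, -0.0]
finger_gap: 0.001
```

Emit:
jog_arm([
  [0.004,0,0,0,-1],
  [0.008,0,0,0,-1],
  [0.008,0,0,0,-1],
])

```text
time: 22.2
ee_pos: [0.6173, 0.1174, 0.0771]
orientation: [-0.512, 0.515, -0.48, -0.492]
force: [-3.4, -0.1, 6.1]
finger_gap: 0.001
```

Emit:
jog_arm([
  [0.008,0.008,0,0,-1],
  [0.009,0.018,0,0,-1],
  [0.008,0.026,0,0,-1],
  [0.007,0.034,0,0,-1],
  [0.006,0.042,0,0,-1],
])

```text
time: 22.7
ee_pos: [0.6123, 0.1173, 0.0774]
orientation: [-0.514, 0.516, -0.478, -0.491]
force: [3.4, -1.0, 4.7]
finger_gap: 0.002
```

Emit:
jog_arm([
  [0.009,0.004,0,0,-1],
  [0.01,0.012,0,0,-1],
  [0.01,0.02,0,0,-1],
  [0.01,0.028,0,0,-1],
  [0.009,0.036,0,0,-1],
])

```text
time: 23.2
ee_pos: [0.6088, 0.1172, 0.0774]
orientation: [-0.516, 0.518, -0.476, -0.489]
force: [4.4, 0.0, 7.0]
finger_gap: 0.002
```

Emit:
jog_arm([
  [0.011,0.006,0,0,-1],
  [0.011,0.014,0,0,-1],
  [0.011,0.022,0,0,-1],
  [0.011,0.03,0,0,-1],
  [0.011,0.038,0,0,-1],
  [0.011,0.046,0,0,-1],
])

```text
time: 23.8
ee_pos: [0.6041, 0.1171, 0.0773]
orientation: [-0.519, 0.519, -0.473, -0.486]
force: [4.0, -1.0, 9.0]
finger_gap: -0.001
```

Run:
```python
from h import *
st();to(.616,.1173,.08,91.3)
c=capture('top'); save(cv2.resize(c['frame'][180:290,255:310],None,fx=5,fy=5,interpolation=cv2.INTER_CUBIC),'t9.png')
```

```text
{'time': 23.8, 'qpos': [-0.4447, 0.5593, 0.193, 1.903, -0.1608, 0.6146, 1.4278], 'ee_pos': [0.6041, 0.1171, 0.0773], 'orientation': [-0.519, 0.5195, -0.4735, -0.4865], 'force': [4.0379, -0.9641, 8.9708], 'finger_gap': -0.001}
shares [-0.0089, -0.0603, 0.0001, -0.0014] heading 90.8 tilt [-0.9968 -0.0785  0.012 ]
```

View pics/t9.png

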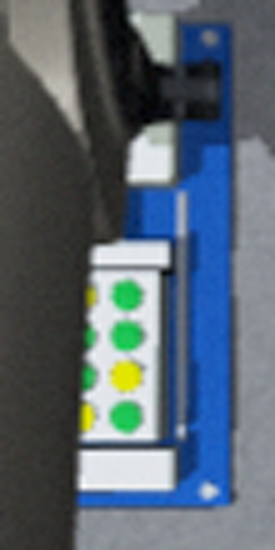

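Emit:
jog_arm([
  [-0.02,0,0,0,-1],
  [-0.035,0,0,0,-1],
  [-0.035,-0.04,0,0,-1],
  [-0.035,-0.065,0,0,-1],
  [-0.035,-0.065,0,0,-1],
  [-0.015,-0.065,0,0,-1],
  [-0.01,-0.065,0,0,-1],
])

```text
time: 24.55
ee_pos: [0.616, 0.1172, 0.0794]
orientation: [-0.518, 0.519, -0.474, -0.487]
force: [-0.4, -0.1, -0.5]
finger_gap: 0.001
```

Emit:
jog_arm([
  [0.006,0,0,0,-1],
  [0.012,0,0,0,-1],
  [0.012,0.008,0,0,-1],
  [0.012,0.016,0,0,-1],
  [0.012,0.024,0,0,-1],
])

```text
time: 25.05
ee_pos: [0.6145, 0.1172, 0.0786]
orientation: [0.52, -0.52, 0.472, 0.485]
force: [4.0, -0.7, 6.0]
finger_gap: 0.0
```

Emit:
jog_arm([
  [0.011,0.008,0,0,-1],
  [0.012,0.016,0,0,-1],
  [0.012,0.024,0,0,-1],
  [0.012,0.032,0,0,-1],
  [0.012,0.04,0,0,-1],
  [0.012,0.048,0,0,-1],
  [0.012,0.056,0,0,-1],
])

```text
time: 25.75
ee_pos: [0.6078, 0.1171, 0.0781]
orientation: [0.523, -0.522, 0.47, 0.483]
force: [3.9, -1.7, 10.9]
finger_gap: -0.002
```

Emit:
jog_arm([
  [0.009,0.008,0,0,-1],
  [0.009,0.016,0,0,-1],
  [0.009,0.024,0,0,-1],
  [0.008,0.032,0,0,-1],
  [0.008,0.04,0,0,-1],
])

```text
time: 26.25
ee_pos: [0.6037, 0.117, 0.0783]
orientation: [0.526, -0.524, 0.467, 0.481]
force: [3.2, -1.0, 10.1]
finger_gap: -0.002
```

Emit:
jog_arm([
  [-0.02,0,0,0,-1],
  [-0.04,0,0,0,-1],
  [-0.05,-0.04,0,0,-1],
  [-0.05,-0.06,0,0,-1],
  [-0.05,-0.06,0,0,-1],
])

```text
time: 26.75
ee_pos: [0.6154, 0.117, 0.0893]
orientation: [0.526, -0.524, 0.467, 0.481]
force: [0.1, -1.1, -0.1]
finger_gap: -0.003
```

Run:
```python
from h import *
st();to(.616,.1173,.08,91.3)
c=capture('top'); save(cv2.resize(c['frame'][180:290,255:310],None,fx=5,fy=5,interpolation=cv2.INTER_CUBIC),'t10.png')
c=capture('side'); save(cv2.resize(c['frame'][160:230,230:340],None,fx=7,fy=7,interpolation=cv2.INTER_CUBIC),'s10.png')
```

```text
{'time': 26.75, 'qpos': [-0.4452, 0.5477, 0.1992, 1.8887, -0.1572, 0.6179, 1.4263], 'ee_pos': [0.6154, 0.117, 0.0893], 'orientation': [0.5256, -0.5236, 0.4673, 0.4808], 'force': [0.0948, -1.0723, -0.0771], 'finger_gap': -0.0026}
shares [0.0465, 0.0015, 0.0008, -0.0017] heading 90.7 tilt [-0.9948 -0.101   0.0149]
```

View pics/t10.png

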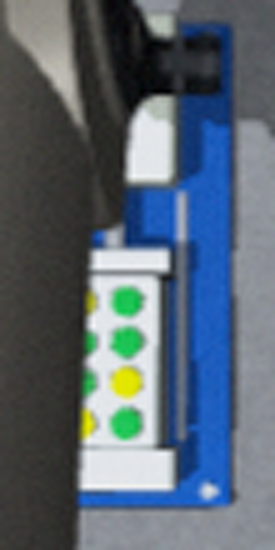

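View pics/s10.png

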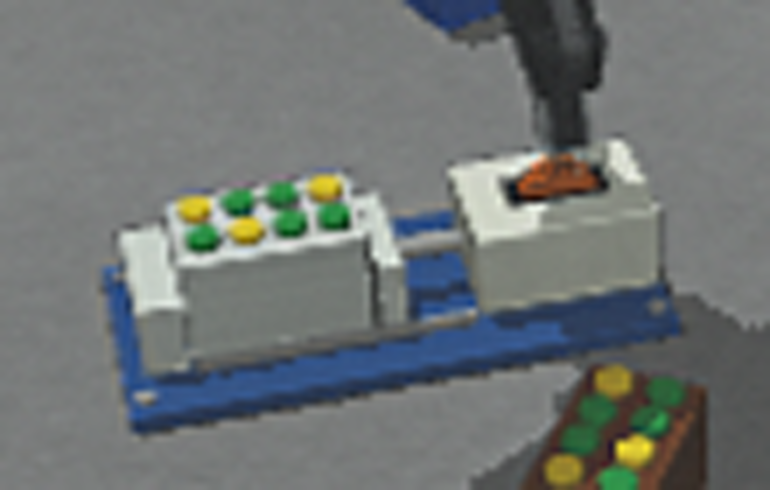

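Emit:
jog_arm([
  [0.015,0,0,0,-1],
  [0.03,0,0,0,-1],
  [0.036,0,0,0,-1],
  [0.036,0,0,0,-1],
])

```text
time: 27.25
ee_pos: [0.6149, 0.117, 0.0813]
orientation: [0.525, -0.523, 0.468, 0.481]
force: [-0.4, -0.0, -0.0]
finger_gap: 0.001
```

Emit:
jog_arm([
  [0.006,0,0,0,-1],
  [0.012,0,0,0,-1],
  [0.015,0.008,0,0,-1],
  [0.015,0.016,0,0,-1],
  [0.015,0.022,0,0,-1],
])

```text
time: 27.75
ee_pos: [0.6138, 0.117, 0.0798]
orientation: [0.527, -0.524, 0.466, 0.48]
force: [4.3, -0.1, 4.9]
finger_gap: -0.0
```

Emit:
jog_arm([
  [0.014,0,0,0,-1],
  [0.016,0.006,0,0,-1],
  [0.016,0.014,0,0,-1],
  [0.015,0.022,0,0,-1],
  [0.015,0.03,0,0,-1],
])

```text
time: 28.25
ee_pos: [0.6123, 0.117, 0.0792]
orientation: [0.53, -0.526, 0.464, 0.477]
force: [3.5, -1.5, 10.6]
finger_gap: 0.0
```

Emit:
jog_arm([
  [0.011,0.012,0,0,-1],
  [0.012,0.022,0,0,-1],
  [0.012,0.03,0,0,-1],
  [0.011,0.038,0,0,-1],
  [0.011,0.046,0,0,-1],
])

```text
time: 28.75
ee_pos: [0.6082, 0.1171, 0.0791]
orientation: [0.533, -0.528, 0.461, 0.475]
force: [4.8, -0.6, 8.9]
finger_gap: -0.001
```

Emit:
jog_arm([
  [0.011,0.014,0,0,-1],
  [0.013,0.024,0,0,-1],
  [0.013,0.032,0,0,-1],
  [0.012,0.04,0,0,-1],
  [0.012,0.048,0,0,-1],
])

```text
time: 29.25
ee_pos: [0.6037, 0.1175, 0.0785]
orientation: [0.536, -0.529, 0.458, 0.472]
force: [5.2, 1.3, 8.6]
finger_gap: -0.002
```

Run:
```python
from h import *
st();to(.616,.1173,.08,91.3)
c=capture('top'); save(cv2.resize(c['frame'][180:290,255:310],None,fx=5,fy=5,interpolation=cv2.INTER_CUBIC),'t11.png')
```

```text
{'time': 29.25, 'qpos': [-0.4543, 0.5379, 0.1956, 1.9466, -0.1603, 0.5353, 1.4196], 'ee_pos': [0.6037, 0.1175, 0.0785], 'orientation': [0.5356, -0.5295, 0.4577, 0.4725], 'force': [5.2066, 1.2746, 8.6154], 'finger_gap': -0.0022}
shares [0.001, -0.0618, -0.0012, -0.002] heading 90.57 tilt [-0.9907 -0.1347  0.0203]
```

View pics/t11.png

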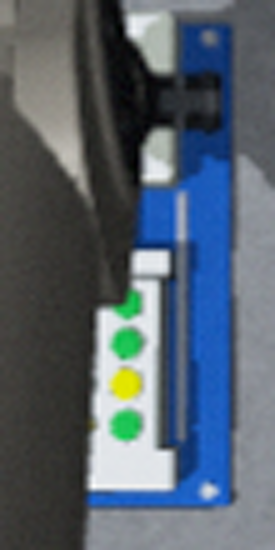

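Emit:
jog_arm([
  [-0.02,0,0,0,-1],
  [-0.03,0,0,0,-1],
  [-0.03,-0.03,0,0,-1],
  [-0.03,-0.05,0,0,-1],
  [-0.03,-0.05,0,0,-1],
  [-0.015,-0.05,0,0,-1],
  [-0.012,-0.05,0,0,-1],
])

```text
time: 30.0
ee_pos: [0.6125, 0.1174, 0.0815]
orientation: [0.535, -0.529, 0.458, 0.473]
force: [-0.5, -0.6, -0.9]
finger_gap: -0.001
```

```bash
cat >> h.py <<'E'
def ft():
    s=sense(); R=RM(s['orientation']); f=R.T@s['force']; print('z',np.round(s['ee_pos'],4),'normal',round(-f[0],2),'tang',round(-f[1],2),'tot',round(np.linalg.norm(f),2))
E
python3 - <<'E'
from h import *
ft()
c=capture('side'); save(cv2.resize(c['frame'][160:230,230:340],None,fx=7,fy=7,interpolation=cv2.INTER_CUBIC),'s12.png')
E
```

```text
z [0.6125 0.1174 0.0815] normal -0.83 tang -0.57 tot 1.17
```

View pics/s12.png

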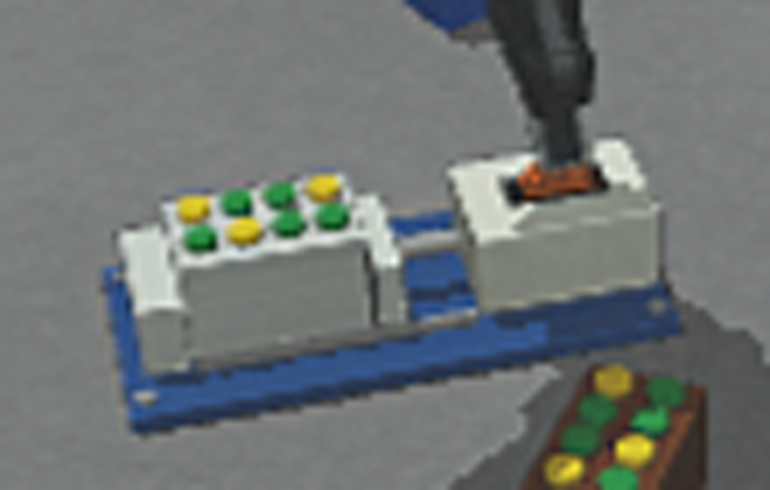

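Emit:
jog_arm([
  [0.006,0,0,0,-1],
  [0.012,0,0,0,-1],
  [0.015,0,0,0,-1],
  [0.015,0,0,0,-1],
])

```text
time: 30.45
ee_pos: [0.6134, 0.1175, 0.0796]
orientation: [0.536, -0.529, 0.458, 0.473]
force: [-3.3, -0.1, 9.9]
finger_gap: -0.003
```

```bash
python3 -c "
from h import *
ft()"
```

```text
z [0.6134 0.1175 0.0796] normal 10.26 tang -1.99 tot 10.45
```

Emit:
jog_arm([
  [0.007,0.01,0,0,-1],
  [0.009,0.02,0,0,-1],
  [0.011,0.03,0,0,-1],
  [0.012,0.038,0,0,-1],
])

```text
time: 30.85
ee_pos: [0.6112, 0.1175, 0.0794]
orientation: [0.539, -0.531, 0.455, 0.47]
force: [5.9, -1.3, 10.4]
finger_gap: -0.002
```

```bash
python3 -c "
from h import *
ft()"
```

```text
z [0.6112 0.1175 0.0794] normal 9.44 tang 7.29 tot 11.98
```

Emit:
jog_arm([
  [0.012,0.03,0,0,-1],
  [0.014,0.038,0,0,-1],
  [0.014,0.044,0,0,-1],
])

```text
time: 31.15
ee_pos: [0.6086, 0.1178, 0.0791]
orientation: [0.542, -0.533, 0.451, 0.467]
force: [6.1, -0.9, 10.5]
finger_gap: -0.001
```

```bash
python3 -c "
from h import *
ft()"
```

```text
z [0.6086 0.1178 0.0791] normal 9.38 tang 7.68 tot 12.14
```

Emit:
jog_arm([
  [0.014,0.03,0,0,-1],
  [0.016,0.038,0,0,-1],
  [0.016,0.044,0,0,-1],
])

```text
time: 31.45
ee_pos: [0.6067, 0.1179, 0.0786]
orientation: [0.546, -0.535, 0.447, 0.463]
force: [6.3, -0.3, 12.4]
finger_gap: -0.003
```

```bash
python3 -c "
from h import *
ft()"
```

```text
z [0.6067 0.1179 0.0786] normal 11.19 tang 8.36 tot 13.96
```

Emit:
jog_arm([
  [-0.03,0.01,0,0,-1],
  [-0.08,0.01,0,0,-1],
  [-0.2,0,0,0,-1],
  [-0.4,0,0,0,-1],
  [-0.6,-0.1,0.1,0,-1],
  [-0.75,-0.2,0.4,0,-1],
  [-0.8,-0.3,0.6,0,-1],
  [-0.8,-0.4,0.8,0,-1],
  [-0.8,-0.4,0.9,0,-1],
  [-0.8,-0.4,0.9,0,-1],
])

```text
time: 32.45
ee_pos: [0.6552, 0.3008, 0.2542]
orientation: [0.545, -0.536, 0.445, 0.467]
force: [-0.6, -0.1, -0.9]
finger_gap: -0.001
```

Run:
```python
from meas import *
st(); import pickle
c=capture('side'); save(cv2.resize(c['frame'][150:230,230:340],None,fx=7,fy=7,interpolation=cv2.INTER_CUBIC),'s13.png'); pickle.dump(c,open('s13.pkl','wb'))
c=capture('top'); save(cv2.resize(c['frame'][175:285,250:310],None,fx=5,fy=5,interpolation=cv2.INTER_CUBIC),'t13.png'); pickle.dump(c,open('t13.pkl','wb'))
```

```text
{'time': 32.45, 'qpos': [-0.7205, 0.4741, 0.2518, 1.5806, -0.0738, 0.9371, 1.1179], 'ee_pos': [0.6552, 0.3008, 0.2542], 'orientation': [0.5446, -0.5363, 0.4451, 0.4665], 'force': [-0.6047, -0.1386, -0.9344], 'finger_gap': -0.0006}
```

View pics/s13.png

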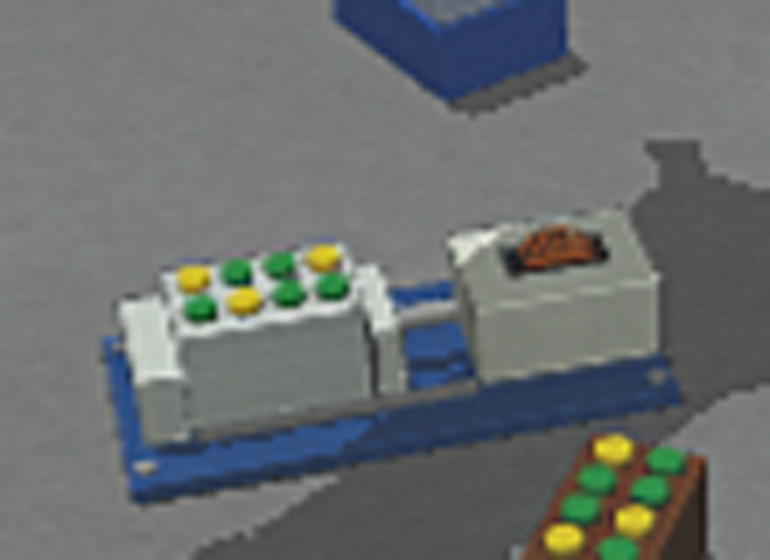

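View pics/t13.png

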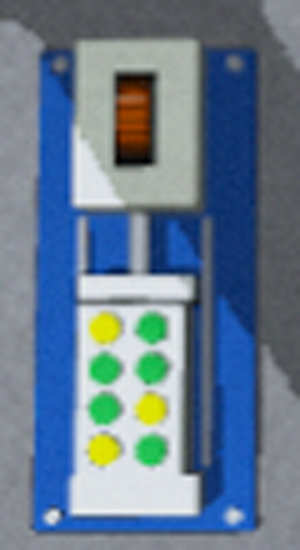

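Run:
```python
from meas import *
import pickle
a=pickle.load(open('c0.pkl','rb'))['top'];b=pickle.load(open('t13.pkl','rb'))
for c in(a,b):
    g=c['frame'][:,268:274].astype(int); r=g[:,:,0].mean(1)
    rows=[]
    for y in range(212,245):
        if (r[y]-130)*(r[y+1]-130)<0: rows.append(y+(130-r[y])/(r[y+1]-r[y]))
    print(np.round(rows,2),[at_z(c,(271,y),.044).round(4)[:2].tolist() for y in rows])
pl=(.5304,.1155,3.165)
ca,sa=np.cos(pl[2]),np.sin(pl[2])
# block fit
mx,mn=masks(b)
print('expected block',pl[0]+.05*ca,pl[1]+.05*sa)
TP=[box(0,0,.06,.08,.05,.0001)]
draw(b,[(TP,(pl[0]+.05*ca,pl[1]+.05*sa,pl[2]))],(250,175,310,285),'t14.png',5)
# bystanders moved?
f0=a['frame'].astype(int);f1=b['frame'].astype(int)
for nm,uv in(('deepwell',(366,136)),('reagent',(490,180)),('tipbox',(162,195)),('brown1',(348,206)),('brown2',(454,232))):
    for t in ('x',):
        y,x=uv[1],uv[0]; s=np.abs(f0-f1)[y-22:y+22,x-28:x+28].mean(); print(nm,s.round(1))
```

```text
[216.09 223.67 228.83] [[0.5671, 0.1292], [0.5489, 0.1286], [0.5366, 0.1282]]
[216.16 229.63 234.67 235.25] [[0.567, 0.1292], [0.5347, 0.1281], [0.5227, 0.1277], [0.5213, 0.1277]]
expected block 0.48041369697124675 0.11432973955135843
deepwell 5.4
reagent 4.6
tipbox 8.3
brown1 7.8
brown2 4.7
```

View pics/t14.png

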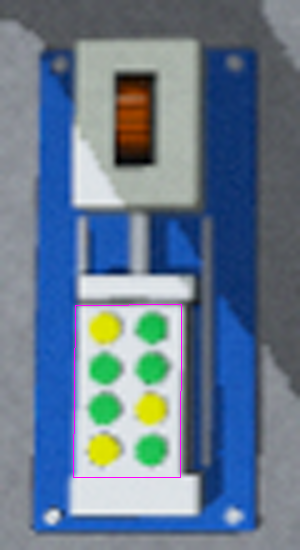

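```bash
python3 -c "
from h import *
print(finish_job())"
```

```text
the job is handed in; nothing more can be done
None
```

The block sits home against the stop in the clamp nest, held by the jaw. The robot is clear, and I handed the job in at about 32.5 s of the 72 s allowed.

- **Placing:** I gripped the bright aluminium block across its width and lowered it until the nest floor carried it (about 2 N). I opened the fingers while it stood there, so there was no drop.
- **Turning the wheel:** I rolled the thumbwheel with the shut fingertips in six strokes, lifting between them.
- **Clamping force:** The last reading was about 11.2 N of press and 8.4 N along the rim, 14.0 N in all. That is under 15 N, but not by much. Readings came only at the end of each move, so short peaks in between were not seen.
- **Last checks:** In the final top picture the jaw had travelled about 14.2 mm of the expected 14 mm. The block's outline falls on the computed home position, with no gap at the stop.
- **Not tested:** I did not tug the block. The firm hold is judged from the rim force and the jaw travel.
- **What went less well:**
  - The fingertip probably slipped at the rim at times.
  - The tool tilted about 9° over the strokes, because each move starts from the measured pose.
- **Other labware:** I compared brightness around the other items in before and after top pictures. There were only small differences, which I put down to the arm's shadow; I did not measure their positions again. No contact with them was felt.

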